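# Open the battery cover of the gas leak alarm

### The job

Open the battery compartment of the gas leak alarm so that the cells can be changed: press the cover's release tab inward (squeeze it towards the fixed rib) while the cover is still shut, then, keeping it pressed until the catch is clear, pivot the cover up about its upper edge to at least 45 degrees from shut, and let go so that it stays open by itself. Leave the other things on the shelf standing where they are.

Things in the scene. Friction and masses are not known exactly. Their poses are not given: they have to be found in the camera images.
- alarm: Gas leak alarm, screwed down: white plastic box, 220 mm along its slope, 170 mm wide, 52 mm deep, on a dark steel bracket. Its flat face slopes 0.6 rad (34 degrees); the low edge (56 mm up) lies on the side away from the robot, the high edge (180 mm up) towards it. Origin: centre of the underside, on the shelf. z up, x level from low to high edge, y along the hinge. Left or right place.
- hinge (a point): Middle of the cover's hinge axis, fixed to the alarm, axes of alarm (hinge along y), 3 mm below the cover's outer surface. The cover is grey plastic, flush in the white face, hinged at its upper edge: 130 mm from hinge to free lower edge, 110 mm wide, 6 mm thick.
- pinch (a point): Where to pinch, midway between the rib's hinge-side face and the fully pressed tab's outer face, 19.5 mm from each; 24 mm outside the cover's outer surface, 101.5 mm from the hinge. Moves with the cover. x: in the cover's plane, from free edge to hinge; y: along the hinge; z: out of the cover (shut: leans 0.6 rad from vertical to the low side). Opening turns it about +y.
- rib (a point): Middle of the outer edge of the fixed rib: an upright grey plate on the cover, 60 mm wide (along y), 8 mm thick (along x), standing 34 mm out of the surface; axes as pinch. Behind it 80 mm of cover to the hinge are flat, save two gussets 20 mm high, 5 mm thick, 26 mm either side of the middle, 20 mm long.
- tab_edge (a point): Middle of the outer edge of the release tab: an upright grey plate at the cover's free edge, 50 mm wide, 8 mm thick, standing 34 mm out of the surface; axes as pinch; moves with tab and cover. Over the outsides, tab and rib measure 48 mm at rest and 39 mm with the tab fully pressed.
- cover (a joint): Hinge of the cover in rad: 0 shut, grows as its lower edge swings up and out, stops at 1.4. Its hinge is stiff (0.25 N m of friction): the cover (about 165 g with its tab) stays wherever it is left.
- tab (a joint): Travel of the release tab in m: 0 at rest, 0.009 fully pressed towards the rib (pinch +x). It springs back; 3 N to start it, 9 N fully pressed. Its catch grips under the white face's lower strip and comes free from about 0.006; it no longer matters once the cover is up by about 0.15 rad.
- tin: Bystander, fixed: brushed steel storage tin with a lid, 164 x 154 x 112 mm; origin under its centre. It stands at the other of the two places.
- bottle: Bystander, loose: empty clear glass bottle with a twist cap, 68 mm across, 200 mm high; origin under its centre.
- skewer_cup: Bystander, loose: steel cup 74 mm across, 100 mm high, with bamboo skewers standing up to 200 mm; origin under its centre.
- dish: Bystander, loose: yellow ceramic dish, 130 mm across, 42 mm high; origin under its centre.
- jar: Bystander, loose: white ceramic jar with a steel lid, 76 mm across, 110 mm high; origin under its centre.
- mitt_clip: Bystander, loose: black silicone mitt clip, a folded pad 110 x 75 mm, about 45 mm high; origin under its centre.

How it is judged (in metres and radians):
On the way:
1. the release tab is pressed in, at least 6 mm, with the cover still shut (below 0.08 rad) (value of joint tab above 0.006 m and value of joint cover below 0.08 rad), for 0.1 s.
At the end, for the whole second after the job is handed in: The cover stands open by itself, more than 0.75 rad (43 degrees) from shut and at rest (below 0.05 rad/s), its tab sprung back (below 2 mm), and each loose bystander within 30 mm of where it started (value of joint cover above 0.75 rad and velocity of joint cover between -0.05 and 0.05 rad/s and value of joint tab below 0.002 m and distance of each of bottle, skewer_cup, dish, jar, mitt_clip from where it was at the start of the episode below 0.03 m); the robot touches nothing.
It fails at once if the glass bottle is pushed more than 30 mm or tipped over (distance of bottle from where it was at the start of the episode above 0.03 m or angle between bottle's own z axis and vertical above 0.5 rad).
It fails at once if the steel cup of skewers is pushed more than 30 mm or tipped over (distance of skewer_cup from where it was at the start of the episode above 0.03 m or angle between skewer_cup's own z axis and vertical above 0.5 rad).
It fails at once if the yellow dish is pushed more than 30 mm or tipped over (distance of dish from where it was at the start of the episode above 0.03 m or angle between dish's own z axis and vertical above 0.5 rad).
It fails at once if the white jar is pushed more than 30 mm or tipped over (distance of jar from where it was at the start of the episode above 0.03 m or angle between jar's own z axis and vertical above 0.5 rad).
It fails at once if the black mitt clip is pushed more than 30 mm or tipped over (distance of mitt_clip from where it was at the start of the episode above 0.03 m or angle between mitt_clip's own z axis and vertical above 0.5 rad).
It also fails if it takes over 38 s, if anything falls off the work surface, if the arm or the gripper's body presses on something with over 40 N, if the wrist force passes 120 N, or if a joint passes its speed limit or range.

### The arm

A 6-joint arm with a two-finger parallel gripper is mounted at the origin on the work surface. World frame = base frame: x ahead of the robot, y to its left, z up, the work surface at z = 0. Lengths are in m, angles in degrees, forces in N, time in s.
With the tool pointing down it reaches from about 0.3 to 0.75 m from the base axis. Payload 8.5 kg.
Tool frame: the origin (TCP) lies at the very end of the fingers, on their centre line; the grasp point (between the pads) lies 19 mm behind it; y points along the fingers, z is the direction in which the jaws open and shut, and the axes are right-handed (so a half turn about y gives the same grasp; the last joint's range is limited). The gripper opens to 85 mm and grips with 20 to 120 N. Pads are 22 mm wide; open, the fingers measure 114 mm over their backs; the gripper's body (76 mm by 85 mm) begins 54 mm behind the grasp point. The pads swing forward as they close: fully open they stand 13 mm farther back than shut.
Start: joints at [50.69, 21.807, 74.336, -0, 83.858, -12.336], TCP at [0.249, 0.49, 0.231] pointing down, gripper open.
Joint ranges: [-178.18, 178.18], [-50.72, 133.34], [12.68, 142.11], [-81.47, 261.47], [9.98, 163.14], [-165.26, 165.26]. Speed limits (degrees/s): [136.94, 136.94, 180, 180, 180, 180].

### API

Orientations are given as a 3x3 rotation matrix whose columns are the frame's x, y, z axes.
In Python, from rig import env gives the robot as it stands. The module is installed in compiled form; this text tells all that it offers.
- The arm moves only by the tool servo_tool, never from a script. Its argument "rows" is one flat list of numbers, 7 for each row, row after row: the opening, from 0 (shut) to 1 (fully open), then the shift along the world's x, y, z in m, then the turn, a rotation vector about the world's x, y, z in degrees. A call has 1 to 10 rows; each row shifts and turns the commanded pose from where the row before left it; what a row does not reach is not made up. A row lasts 1/12 s, in which the tool goes at most 41.7 mm and 7.16 degrees, less where a joint would pass 70% of its speed; a pose out of reach is approached as far as the arm can. A call with a gripper value outside its range is refused whole. The fingers move at their own pace and stop on an object; "force" is the grip in N (left out, the last holds). Time passes only in rows, so rows that do not move let the fingers close. It gives the time, the measured TCP pose, the force and the opening at its end, in the units of the state.
- env.observe(): the state, without advancing time (a new reading comes with each control period).
- env.get_image(name): name is "scene" or "top" or "wrist"; returns the picture (480x640x3 uint8, red, green, blue); there is no depth.
- env.camera_model(name): a dict with "camera_matrix" (3x3 intrinsics, pixels), "k1" (the pictures are not rectified: a ray, as slopes to the right and down, at radius r is drawn at 1 + k1 r^2 times it, then the intrinsics apply), "R" (3x3) and "t" (3): a world point X has camera coordinates R X + t; the wrist camera has in their place "mount" (4x4, takes a point from camera to tool coordinates, whose origin is the TCP and whose axes are the tool frame's). Camera axes: x right, y down, z forward; pixel columns grow to the right and rows downward; lengths in m; the calibration is good to about 2 mm. A picture is of the moment at which its call begins: read the wrist's pose just before it. camera_model takes no time and is no camera call.
- env.close_job(): hands the job in, once; it reports no verdict.
The state is a dict: "time_s": time; "q": joint angles; "qvel": joint speeds; "joint_efforts": joint torques, N m; "position": TCP position; "tool_rot": TCP orientation; "ft_force": force on the tool from outside, world axes, zero at the start; "wrist_torque": the same for the moment, N m; "grip_width": finger opening in m.
Only numpy, scipy, OpenCV 4.12 (cv2) and the standard library are available. Lean on these libraries where they do the work, as an engineer would, in place of code of your own. Each camera call takes 0.05 s, during which the arm holds its last target.

## Working session

There is one attempt and no reset: what is moved stays moved. The work goes in short steps, Python scripts to look and compute and a tool call to move; the robot and the scene stay as the last step left them, time stands still between calls to the robot, and variables do not carry over. Pictures are saved under pics/ and viewed, and the job is handed in when it is done.

Besides the shell and the picture viewer there is one more tool, called after "Request:" by a JSON object that holds its "api" and its "payload", one argument or row to a line. servo_tool: Moves the arm, as the interface text tells. Its arguments: {"type":"object","properties":{"rows":{"type":"array","items":{"type":"number"}},"force":{"type":"number"}},"required":["rows"]}

```bash
mkdir -p pics; ls
python3 - <<'E'
from rig import env
import cv2,json
import numpy as np
np.set_printoptions(precision=4,suppress=True)
s=env.observe();print(s)
for n in ["scene","top","wrist"]:
    im=env.get_image(n);cv2.imwrite(f"pics/{n}0.png",im[:,:,::-1]);print(n,env.camera_model(n))
E
```

```text
pics
{'time_s': 0.0, 'q': array([ 50.6907,  21.8428,  74.386 ,   0.0001,  83.8597, -12.3368]), 'qvel': array([ 0.0402,  0.0054, -0.0259,  0.0175,  0.0317, -0.0224]), 'joint_efforts': array([ -0.0002, -44.846 , -23.1282,  -0.0002,   0.0047,  -0.    ]), 'position': array([0.2493, 0.4899, 0.2307]), 'tool_rot': array([[ 0.8912, -0.001 ,  0.4536],
       [-0.4536, -0.0012,  0.8912],
       [-0.0003, -1.    , -0.0015]]), 'ft_force': array([ 0.1878,  0.8861, -0.7888]), 'wrist_torque': array([ 0.0047, -0.0051, -0.0599]), 'grip_width': 0.08555854394792013}
scene {'camera_matrix': array([[435.4631,   0.    , 320.4627],
       [  0.    , 435.4631, 242.8859],
       [  0.    ,   0.    ,   1.    ]]), 'k1': -0.08267520637367679, 'R': array([[-0.6982,  0.7158, -0.0071],
       [ 0.596 ,  0.5757, -0.5598],
       [-0.3966, -0.3951, -0.8286]]), 't': array([ 0.4177, -0.293 ,  1.4824])}
top {'camera_matrix': array([[589.6194,   0.    , 318.2203],
       [  0.    , 589.6194, 243.677 ],
       [  0.    ,   0.    ,   1.    ]]), 'k1': -0.20064272239499, 'R': array([[-0.0438, -0.999 ,  0.0055],
       [-0.9773,  0.0417, -0.2076],
       [ 0.2071, -0.0144, -0.9782]]), 't': array([0.0164, 0.6071, 1.5744])}
wrist {'camera_matrix': array([[424.1055,   0.    , 313.4317],
       [  0.    , 424.1055, 243.4448],
       [  0.    ,   0.    ,   1.    ]]), 'k1': 0.01805861842624358, 'mount': array([[-0.0005,  0.9568,  0.2907, -0.0749],
       [ 0.0012, -0.2907,  0.9568, -0.1413],
       [ 1.    ,  0.0009, -0.001 , -0.0004],
       [ 0.    ,  0.    ,  0.    ,  1.    ]])}
```

View pics/scene0.png

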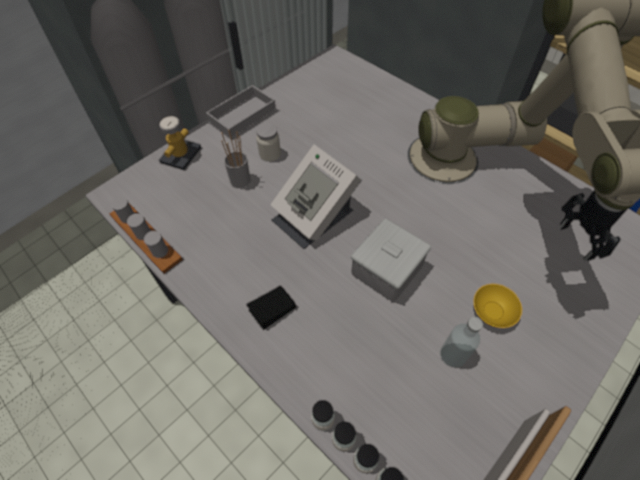

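View pics/top0.png

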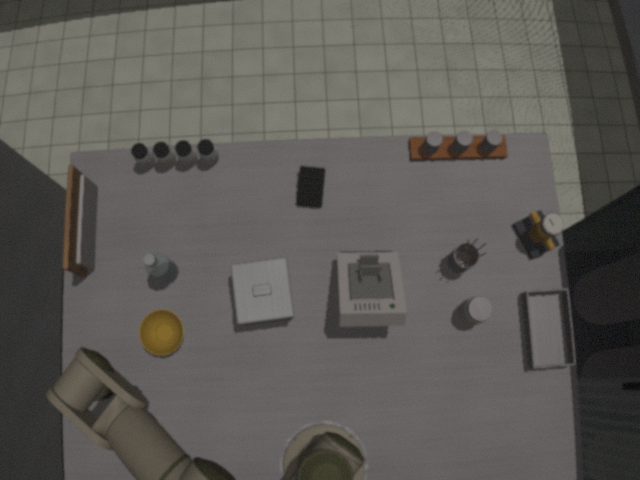

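View pics/wrist0.png

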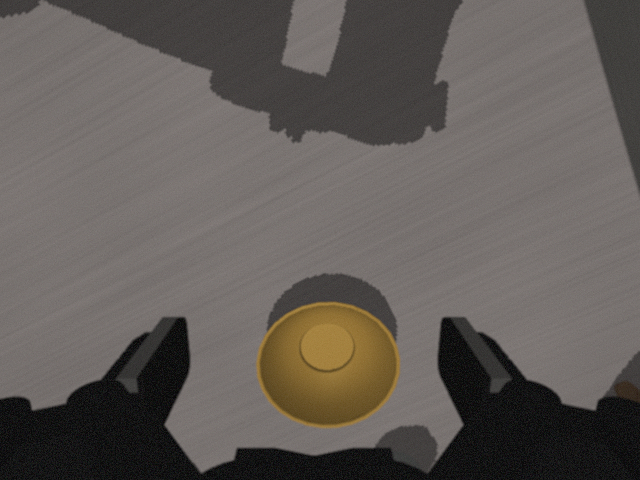

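Run:
```python
import cv2
a=cv2.imread("pics/top0.png")[240:340,320:420];b=cv2.imread("pics/scene0.png")[140:250,260:370]
f=lambda x:cv2.convertScaleAbs(cv2.resize(x,None,fx=5,fy=5,interpolation=cv2.INTER_CUBIC),alpha=1.4)
cv2.imwrite("pics/topc.png",f(a));cv2.imwrite("pics/scenec.png",f(b))
```

```text
(no output)
```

View pics/topc.png

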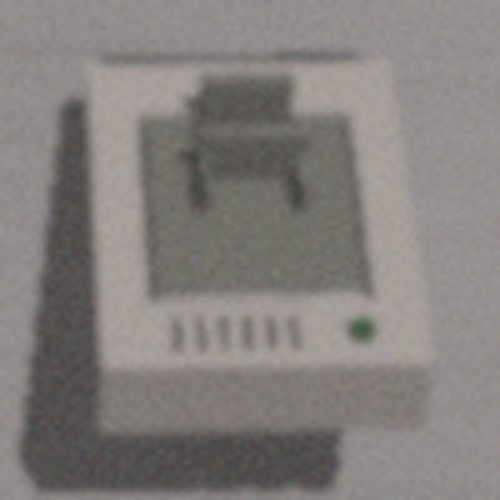

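View pics/scenec.png

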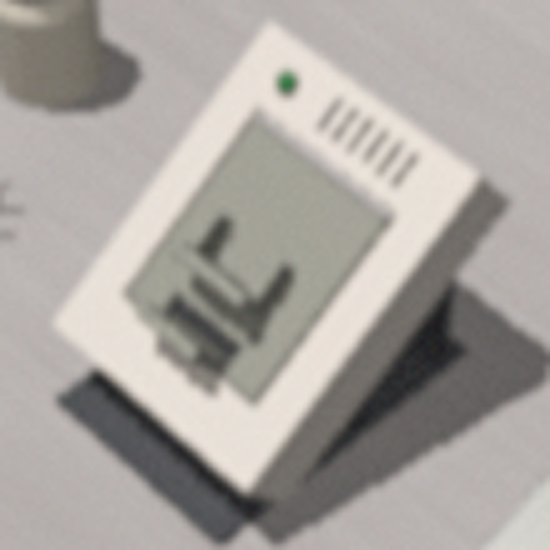

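```bash
cat > h.py <<'E'
import numpy as np,cv2
from rig import env
np.set_printoptions(precision=4,suppress=True)
def und(m,px):
    K=m["camera_matrix"];d=np.array([m["k1"],0,0,0,0.])
    return cv2.undistortPoints(np.array(px,float).reshape(-1,1,2),K,d).reshape(-1,2)
def ray(name,px,Rt=None):
    m=env.camera_model(name);u=und(m,px);d=np.c_[u,np.ones(len(u))]
    if name=="wrist":
        p,R=Rt;M=m["mount"];o=p+R@M[:3,3];d=(R@M[:3,:3]@d.T).T
    else:
        o=-m["R"].T@m["t"];d=(m["R"].T@d.T).T
    return o,d/np.linalg.norm(d,axis=1)[:,None]
def tri(o1,d1,o2,d2):
    out=[]
    for a,b in zip(d1,d2):
        A=np.c_[a,-b];s=np.linalg.lstsq(A,o2-o1,rcond=None)[0]
        p=o1+s[0]*a;q=o2+s[1]*b;out.append([*(p+q)/2,np.linalg.norm(p-q)])
    return np.array(out)
def fit_from_centre(): pass
E
python3 - <<'E'
from h import *
names=["lowL","lowR","highR","highL","hingeL","hingeR","freeL","freeR"]
t=np.array([(88,62),(390,60),(432,365),(100,368),(150,297),(372,297),(140,115),(350,112)])/5+[320,240]
s=np.array([(250,493),(55,322),(272,22),(482,178),(393,213),(258,108),(255,405),(125,293)])/5+[260,140]
P=tri(*ray("top",t),*ray("scene",s))
for n,p in zip(names,P):print(n,p)
P=P[:,:3]
D=lambda i,j:np.linalg.norm(P[i]-P[j])
print(D(0,3),D(1,2),D(0,1),D(2,3),D(4,5),D(6,7),D(4,6),D(5,7))
y=(P[1]-P[0])+(P[2]-P[3])+(P[5]-P[4])+(P[7]-P[6]); print(np.degrees(np.arctan2(y[1],y[0]))+90)
x=(P[3]-P[0])+(P[2]-P[1])+P[4]-P[6]+P[5]-P[7];print(np.degrees(np.arctan2(x[1],x[0])),np.degrees(np.arctan2(x[2],np.hypot(*x[:2]))))
# others via bases
for n,px in dict(skew=(465,262),jar=(475,315),mitt=(311,187),tin=(262,290),bottle=(157,268),dish=(161,335)).items():
    o,d=ray("top",[px]); h=.05
    print(n,(o+d[0]*((h-o[2])/d[0][2])))
E
```

```text
lowL [ 0.5807 -0.061   0.0546  0.0046]
lowR [ 0.5746 -0.2306  0.057   0.0026]
highR [ 0.3934 -0.2232  0.1796  0.0009]
highL [ 0.3999 -0.0545  0.1781  0.0018]
hingeL [ 0.4378 -0.0839  0.1566  0.0004]
hingeR [ 0.4319 -0.1979  0.155   0.002 ]
freeL [ 0.5463 -0.0882  0.0786  0.0012]
freeR [ 0.542  -0.2026  0.0791  0.0037]
0.21903759894997069 0.21885741633966246 0.16974075513102552 0.16891367605001859 0.11413209928273169 0.11449270438068194 0.13363414871773352 0.13370482297617026
-2.2959893703658594
177.7432899956683 34.54800924133145
skew [ 0.5396 -0.4219  0.05  ]
jar [ 0.3888 -0.4373  0.05  ]
mitt [0.7769 0.0033 0.05  ]
tin [0.4861 0.1508 0.05  ]
bottle [0.5595 0.4468 0.05  ]
dish [0.3711 0.435  0.05  ]
```

```bash
cat >> h.py <<'E'
from scipy.spatial.transform import Rotation as Ro
yaw=np.radians(177.74)
def frame(th):
    a=.6-th; h=np.array([np.cos(yaw),np.sin(yaw),0])
    x=np.cos(a)*h+np.sin(a)*np.array([0,0,1]); z=-np.sin(a)*h+np.cos(a)*np.array([0,0,1])
    return x,np.cross(z,x),z
x0,_,z0=frame(0)
HO=np.array([.4359,-.1411,.154])
H=HO-.003*z0
def pinch(th):
    x,y,z=frame(th); return H-.1015*x+.027*z
def toolR(th):
    x,y,z=frame(th); Y=-z;Z=-x; return np.c_[np.cross(Y,Z),Y,Z]
def tcp(th,off=0.): # grasp point at pinch, backed off by off
    x,y,z=frame(th); return pinch(th)-.019*z+off*z
def delta(p,R,s=None):
    s=s or env.observe()
    return p-s["position"],np.degrees(Ro.from_matrix(R@s["tool_rot"].T).as_rotvec())
E
python3 - <<'E'
from h import *
print(pinch(0),toolR(0),tcp(0),tcp(0,.15))
d,r=delta(tcp(0,.15),toolR(0));print(d,r,np.linalg.norm(r))
E
```

```text
[ 0.5331 -0.1449  0.1165] [[-0.0394 -0.5642  0.8247]
 [-0.9992  0.0223 -0.0325]
 [ 0.     -0.8253 -0.5646]] [ 0.5224 -0.1445  0.1008] [ 0.6071 -0.1479  0.2246]
[ 0.3577 -0.6379 -0.0063] [-18.318   31.2181 -63.2317] 72.85855113454302
```

Request:
{"api": "servo_tool", "payload": {
  "rows": [1, 0, 0, 0.03, 0, 0, 0, 1, 0, 0, 0.03, 0, 0, 0, 1, 0, 0, 0.03, 0, 0, 0, 1, 0.018, -0.032, 0.02, -0.92, 1.56, -3.16, 1, 0.018, -0.032, 0.02, -0.92, 1.56, -3.16, 1, 0.018, -0.032, 0.02, -0.92, 1.56, -3.16, 1, 0.018, -0.032, 0, -0.92, 1.56, -3.16, 1, 0.018, -0.032, 0, -0.92, 1.56, -3.16, 1, 0.018, -0.032, 0, -0.92, 1.56, -3.16, 1, 0.018, -0.032, 0, -0.92, 1.56, -3.16]
}}

```text
time_s: 0.98
position: [0.3757, 0.2648, 0.3811]
tool_rot: [[0.643, -0.207, 0.737], [-0.761, -0.073, 0.644], [-0.08, -0.976, -0.205]]
ft_force: [0.6, 1.1, -1.3]
grip_width: 0.0853
```

Request:
{"api": "servo_tool", "payload": {
  "rows": [1, 0.018, -0.032, 0, -0.92, 1.56, -3.16, 1, 0.018, -0.032, 0, -0.92, 1.56, -3.16, 1, 0.018, -0.032, 0, -0.92, 1.56, -3.16, 1, 0.018, -0.032, 0, -0.92, 1.56, -3.16, 1, 0.018, -0.032, 0, -0.92, 1.56, -3.16, 1, 0.018, -0.032, 0, -0.92, 1.56, -3.16, 1, 0.018, -0.032, 0, -0.92, 1.56, -3.16, 1, 0.018, -0.032, 0, -0.92, 1.56, -3.16, 1, 0.018, -0.032, 0, -0.92, 1.56, -3.16, 1, 0.018, -0.032, 0, -0.92, 1.56, -3.16]
}}

```text
time_s: 1.82
position: [0.5558, -0.0551, 0.3809]
tool_rot: [[0.125, -0.496, 0.86], [-0.991, -0.025, 0.13], [-0.043, -0.868, -0.494]]
ft_force: [0.8, 0.3, 1.2]
grip_width: 0.0852
```

Run:
```python
from h import *
s=env.observe();print(s["time_s"],s["q"],s["position"],s["tool_rot"])
d,r=delta(tcp(0,.15),toolR(0),s);print(d,r,np.linalg.norm(r))
```

```text
1.8167 [-13.9514  35.4043  32.4888 -12.9394 140.0578 -29.6879] [ 0.5558 -0.0551  0.3809] [[ 0.1254 -0.4955  0.8595]
 [-0.9912 -0.025   0.1302]
 [-0.043  -0.8682 -0.4943]]
[ 0.0513 -0.0927 -0.1563] [-2.6668  4.6194 -9.3618] 10.774682034943906
```

Request:
{"api": "servo_tool", "payload": {
  "rows": [1, 0.01, -0.0186, -0.02, -0.53, 0.92, -1.87, 1, 0.01, -0.0186, -0.02, -0.53, 0.92, -1.87, 1, 0.01, -0.0186, -0.02, -0.53, 0.92, -1.87, 1, 0.01, -0.0186, -0.03, -0.53, 0.92, -1.87, 1, 0.01, -0.0186, -0.03, -0.53, 0.92, -1.87, 1, 0, 0, -0.03, 0, 0, 0, 1, 0, 0, 0, 0, 0, 0]
}}

```text
time_s: 2.4
position: [0.6042, -0.1472, 0.224]
tool_rot: [[-0.038, -0.572, 0.819], [-0.999, 0.026, -0.028], [-0.005, -0.82, -0.573]]
ft_force: [0.5, 0.6, -0.1]
grip_width: 0.0856
```

Run:
```python
from h import *
s=env.observe();im=env.get_image("wrist");cv2.imwrite("pics/w1.png",im[:,:,::-1])
import pickle;pickle.dump(s,open("w1.pkl","wb"))
d,r=delta(tcp(0,.15),toolR(0),s);print(s["q"],s["position"],d,r)
M=env.camera_model("wrist")["mount"];m=env.camera_model("wrist")
def proj(X):
    T=s["tool_rot"].T@(X-s["position"]);c=M[:3,:3].T@(T-M[:3,3]);return cv2.projectPoints(c.reshape(1,1,3),np.zeros(3),np.zeros(3),m["camera_matrix"],np.array([m["k1"],0,0,0]))[0].ravel()
x,y,z=frame(0)
for n,X in dict(rib=HO-.086*x+.034*z,tab=HO-.135*x+.034*z,pinch=pinch(0),hinge=HO,hy=HO+.055*y,hy2=HO-.055*y).items():print(n,proj(X))
```

```text
[-20.3736  47.6539  34.9253 -13.2775 130.296  -23.9241] [ 0.6042 -0.1472  0.224 ] [ 0.0028 -0.0007  0.0006] [-0.3081 -0.5615 -0.1018]
rib [294.362  236.9665]
tab [371.296 237.463]
pinch [318.6379 232.9708]
hinge [176.5874 223.1535]
hy [183.0873 294.1756]
hy2 [169.2003 144.1928]
```

View pics/w1.png

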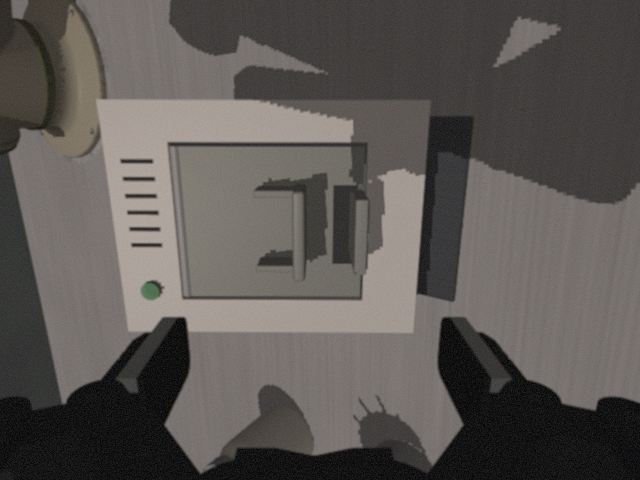

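Run:
```python
import cv2
a=cv2.imread("pics/w1.png")[130:310,160:380]
cv2.imwrite("pics/w1c.png",cv2.convertScaleAbs(cv2.resize(a,None,fx=3.6,fy=3.2,interpolation=cv2.INTER_CUBIC),alpha=1.5))
```

```text
(no output)
```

View pics/w1c.png

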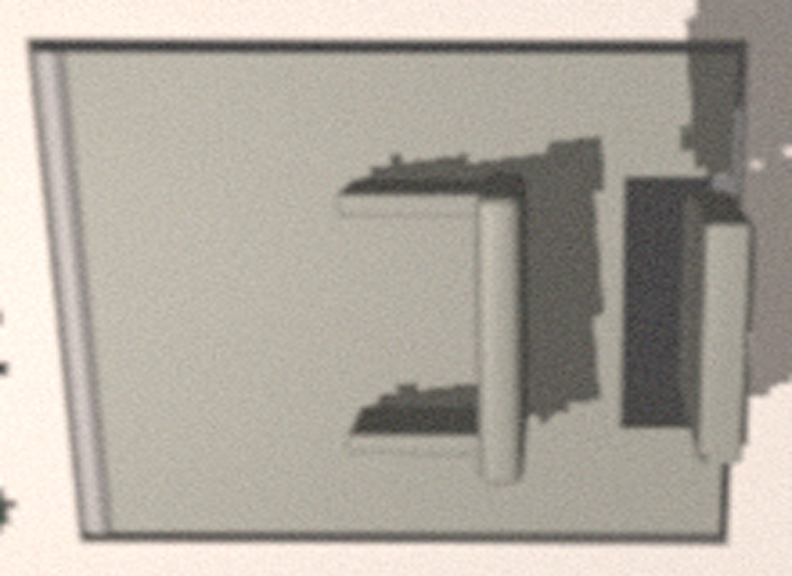

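Run:
```python
from h import *
import pickle
s=pickle.load(open("w1.pkl","rb"))
x,y,z=frame(0)
def on(px,h):
    o,d=ray("wrist",px,(s["position"],s["tool_rot"]))
    P=HO+h*z
    t=((P-o)@z)/(d@z);return o+d*t[:,None]
c=lambda l:[(160+a/3.6,130+b/3.2) for a,b in l]
for h,l in((.034,[(500,195),(501,482),(727,222),(720,462)]),(0,[(30,40),(82,540),(745,40),(724,542)])):
    q=on(c(l),h)
    for p in q: print(h,p,"rel hinge:",(p-HO)@x,(p-HO)@y)
```

```text
0.034 [ 0.5297 -0.1152  0.1318] rel hinge: -0.08906661083398067 -0.0295643604315235
0.034 [ 0.5272 -0.1746  0.1319] rel hinge: -0.08889385081206773 0.029841882375281358
0.034 [ 0.5617 -0.1215  0.1097] rel hinge: -0.1281455020167101 -0.024512223659914102
0.034 [ 0.5602 -0.1712  0.1094] rel hinge: -0.1287100233224838 0.025141171673996213
0 [ 0.4377 -0.085   0.1543] rel hinge: 0.0004774316244964173 -0.056110544519601804
0 [ 0.4331 -0.1998  0.1543] rel hinge: 0.0005459027004826658 0.058742030268278435
0 [ 0.5484 -0.0887  0.0785] rel hinge: -0.13367625958179083 -0.05683599029689505
0 [ 0.5441 -0.2036  0.0784] rel hinge: -0.13394872476533395 0.0581966179543788
```

```bash
sed -i 's/^H=HO/HO=HO-.0025*x0\nH=HO/' h.py
python3 - <<'E'
from h import *
d,r=delta(tcp(0,.15),toolR(0));print(d,r);
print(delta(tcp(0,.05),toolR(0))[0],delta(tcp(0,.002),toolR(0))[0],frame(0))
E
```

```text
[ 0.0045 -0.0014 -0.0051] [-0.1998 -0.2857 -0.1632]
[-0.0519  0.0009 -0.0876] [-0.079   0.0019 -0.1272] (array([-0.8247,  0.0325,  0.5646]), array([-0.0394, -0.9992,  0.    ]), array([ 0.5642, -0.0223,  0.8253]))
```

Request:
{"api": "servo_tool", "payload": {
  "rows": [1, 0.0045, -0.0014, -0.005, -0.2, -0.29, -0.16, 1, -0.0113, 0.0005, -0.0165, 0, 0, 0, 1, -0.0113, 0.0005, -0.0165, 0, 0, 0, 1, -0.0113, 0.0005, -0.0165, 0, 0, 0, 1, -0.0113, 0.0005, -0.0165, 0, 0, 0, 1, -0.0113, 0.0005, -0.0165, 0, 0, 0, 1, 0, 0, 0, 0, 0, 0, 1, 0, 0, 0, 0, 0, 0]
}}

```text
time_s: 3.12
position: [0.5541, -0.1453, 0.1458]
tool_rot: [[-0.038, -0.556, 0.83], [-0.999, 0.018, -0.034], [0.004, -0.831, -0.556]]
ft_force: [0.4, -0.2, -0.0]
grip_width: 0.0854
```

Run:
```python
from h import *
s=env.observe();im=env.get_image("wrist");cv2.imwrite("pics/w2.png",im[:,:,::-1])
print(s["time_s"],s["ft_force"]);d,r=delta(tcp(0,.05),toolR(0),s);print(d,r);
print(delta(tcp(0,.002),toolR(0),s)[0])
```

```text
3.1167 [ 0.4156 -0.2372 -0.0144]
[-0.0014 -0.0004 -0.0052] [ 0.2389  0.5671 -0.0607]
[-0.0285  0.0007 -0.0448]
```

View pics/w2.png

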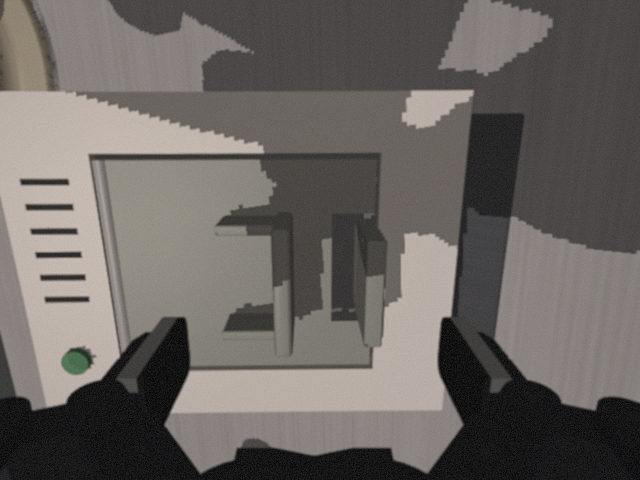

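Request:
{"api": "servo_tool", "payload": {
  "rows": [1, -0.004, 0, -0.011, 0.24, 0.57, -0.06, 1, -0.0079, 0.0002, -0.0115, 0, 0, 0, 1, -0.0079, 0.0002, -0.0115, 0, 0, 0, 1, -0.0079, 0.0002, -0.0115, 0, 0, 0, 1, 0, 0, 0, 0, 0, 0, 1, 0, 0, 0, 0, 0, 0]
}}

```text
time_s: 3.67
position: [0.526, -0.1449, 0.0984]
tool_rot: [[-0.04, -0.566, 0.823], [-0.999, 0.024, -0.032], [-0.001, -0.824, -0.567]]
ft_force: [-0.4, 0.6, -0.2]
grip_width: 0.085
```

Run:
```python
from h import *
s=env.observe();im=env.get_image("wrist");cv2.imwrite("pics/w3.png",im[:,:,::-1])
print(s["time_s"],s["ft_force"]);d,r=delta(tcp(0,.002),toolR(0),s);print(d,r);x,y,z=frame(0);print(d@x,d@y,d@z)
```

```text
3.6667 [-0.3598  0.6251 -0.1505]
[-0.0004  0.0003  0.0027] [-0.0685 -0.1594  0.0357]
0.0018616128419927096 -0.00026369992287766 0.0019686236938745412
```

View pics/w3.png

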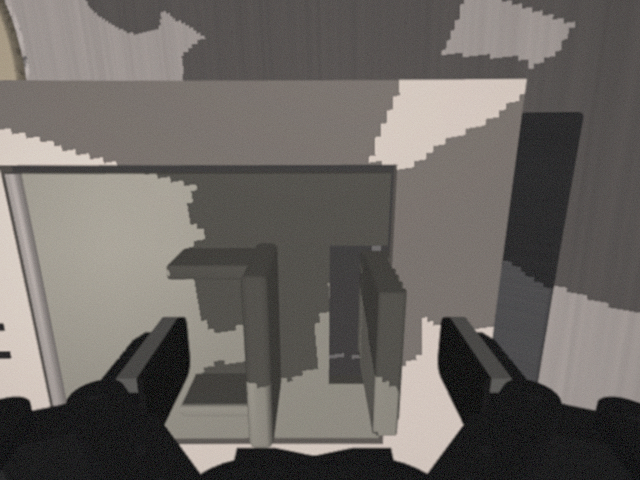

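Request:
{"api": "servo_tool", "payload": {
  "rows": [1, 0.0003, 0, 0.0022, 0, 0, 0, 0.6, 0, 0, 0, 0, 0, 0, 0.6, 0, 0, 0, 0, 0, 0, 0.5, 0, 0, 0, 0, 0, 0, 0.45, 0, 0, 0, 0, 0, 0, 0.4, 0, 0, 0, 0, 0, 0, 0.4, 0, 0, 0, 0, 0, 0, 0.4, 0, 0, 0, 0, 0, 0],
  "force": 35
}}

```text
time_s: 4.38
position: [0.5261, -0.1449, 0.1016]
tool_rot: [[-0.04, -0.566, 0.824], [-0.999, 0.023, -0.033], [-0.0, -0.824, -0.566]]
ft_force: [-0.6, 0.1, 7.0]
grip_width: 0.0386
```

Run:
```python
from h import *
s=env.observe();im=env.get_image("wrist");cv2.imwrite("pics/w4.png",im[:,:,::-1])
print(s["time_s"],s["ft_force"],s["grip_width"]);d,r=delta(tcp(0,.002),toolR(0),s);print(d,r);x,y,z=frame(0);print(d@x,d@y,d@z)
```

```text
4.3833 [-0.6281  0.053   6.9858] 0.03864983333284172
[-0.0005  0.0003 -0.0005] [-0.0294 -0.1077  0.0332]
0.0001179043904639197 -0.0002849942925268874 -0.0007018906807597326
```

View pics/w4.png

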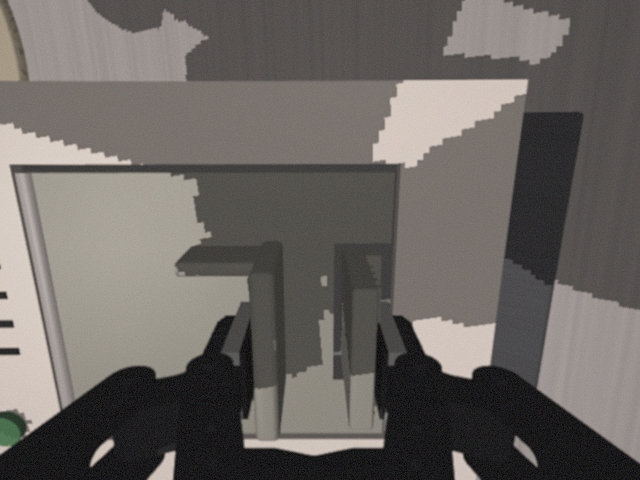

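Run:
```python
from h import *
s=env.observe();p=s["position"]
a=frame(0)[1]
pts=[H+Ro.from_rotvec(a*np.radians(3*k)).apply(p-H) for k in range(21)]
print(np.round(np.diff(pts,axis=0),4)); print(pts[0],pts[-1],a*3)
```

```text
[[ 0.0024 -0.0001  0.0048]
 [ 0.0022 -0.0001  0.0049]
 [ 0.0019 -0.0001  0.005 ]
 [ 0.0016 -0.0001  0.0051]
 [ 0.0014 -0.0001  0.0052]
 [ 0.0011 -0.      0.0052]
 [ 0.0008 -0.      0.0053]
 [ 0.0005 -0.      0.0053]
 [ 0.0003 -0.      0.0053]
 [-0.      0.      0.0053]
 [-0.0003  0.      0.0053]
 [-0.0006  0.      0.0053]
 [-0.0008  0.      0.0053]
 [-0.0011  0.      0.0052]
 [-0.0014  0.0001  0.0052]
 [-0.0017  0.0001  0.0051]
 [-0.0019  0.0001  0.005 ]
 [-0.0022  0.0001  0.0049]
 [-0.0024  0.0001  0.0048]
 [-0.0027  0.0001  0.0046]]
[ 0.5261 -0.145   0.1016] [ 0.5232 -0.1448  0.2037] [-0.1183 -2.9977  0.    ]
```

Request:
{"api": "servo_tool", "payload": {
  "rows": [0.4, 0, 0, 0, 0, 0, 0, 0.4, 0.0024, -0.0001, 0.0048, -0.12, -3, 0, 0.4, 0.0022, -0.0001, 0.0049, -0.12, -3, 0, 0.4, 0.0019, -0.0001, 0.005, -0.12, -3, 0, 0.4, 0.0016, -0.0001, 0.0051, -0.12, -3, 0, 0.4, 0.0014, -0.0001, 0.0052, -0.12, -3, 0, 0.4, 0, 0, 0, 0, 0, 0]
}}

```text
time_s: 5.02
position: [0.5358, -0.1453, 0.1267]
tool_rot: [[-0.04, -0.329, 0.943], [-0.999, 0.014, -0.037], [-0.001, -0.944, -0.329]]
ft_force: [3.3, 0.7, -2.5]
grip_width: 0.0379
```

Run:
```python
from h import *
s=env.observe();print(s["ft_force"],s["wrist_torque"],s["grip_width"])
d,r=delta(tcp(np.radians(15),.002),toolR(np.radians(15)),s);print(d,r)
im=env.get_image("wrist");cv2.imwrite("pics/w5.png",im[:,:,::-1])
```

```text
[ 3.2861  0.7206 -2.4948] [ 0.1908 -1.1606  0.0821] 0.037930001665143424
[-0.0005  0.0003 -0.0009] [-0.0273  0.1523  0.0184]
```

View pics/w5.png

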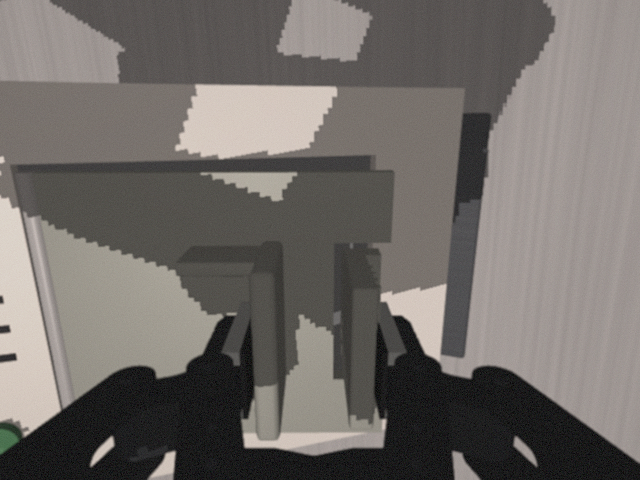

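Request:
{"api": "servo_tool", "payload": {
  "rows": [0.4, 0.0011, 0, 0.0052, -0.12, -3, 0, 0.4, 0.0008, 0, 0.0053, -0.12, -3, 0, 0.4, 0.0005, 0, 0.0053, -0.12, -3, 0, 0.4, 0.0003, 0, 0.0053, -0.12, -3, 0, 0.4, 0, 0, 0.0053, -0.12, -3, 0, 0.4, -0.0003, 0, 0.0053, -0.12, -3, 0, 0.4, -0.0006, 0, 0.0053, -0.12, -3, 0, 0.4, 0, 0, 0, 0, 0, 0]
}}

```text
time_s: 5.73
position: [0.5378, -0.1455, 0.1635]
tool_rot: [[-0.039, 0.03, 0.999], [-0.999, -0.001, -0.039], [-0.0, -1.0, 0.03]]
ft_force: [5.4, 1.5, 1.3]
grip_width: 0.0383
```

Request:
{"api": "servo_tool", "payload": {
  "rows": [0.4, -0.0008, 0, 0.0053, -0.12, -3, 0, 0.4, -0.0011, 0, 0.0052, -0.12, -3, 0, 0.4, -0.0014, 0, 0.0052, -0.12, -3, 0, 0.4, -0.0017, 0, 0.0051, -0.12, -3, 0, 0.4, -0.0019, 0, 0.005, -0.12, -3, 0, 0.4, -0.0022, 0, 0.0049, -0.12, -3, 0, 0.4, -0.0024, 0, 0.0048, -0.12, -3, 0, 0.4, -0.0027, 0, 0.0046, -0.12, -3, 0, 0.4, 0, 0, 0, 0, 0, 0]
}}

```text
time_s: 6.48
position: [0.5237, -0.145, 0.2035]
tool_rot: [[-0.039, 0.434, 0.9], [-0.999, -0.015, -0.036], [-0.002, -0.901, 0.434]]
ft_force: [6.9, 5.7, 5.4]
grip_width: 0.0379
```

Run:
```python
from h import *
s=env.observe();print(s["time_s"],s["ft_force"],s["wrist_torque"],s["grip_width"])
t=np.radians(60);d,r=delta(tcp(t,.002),toolR(t),s);print(d,r,frame(t))
im=env.get_image("wrist");cv2.imwrite("pics/w6.png",im[:,:,::-1])
im=env.get_image("scene");cv2.imwrite("pics/s6.png",im[:,:,::-1])
```

```text
6.4833 [6.8635 5.6983 5.4139] [ 0.9702 -1.3491  0.5022] 0.03786008924861813
[-0.0003  0.0005 -0.0005] [-0.0901  0.1267 -0.0329] (array([-0.901 ,  0.0356, -0.4324]), array([-0.0394, -0.9992,  0.    ]), array([-0.4321,  0.0171,  0.9017]))
```

View pics/w6.png

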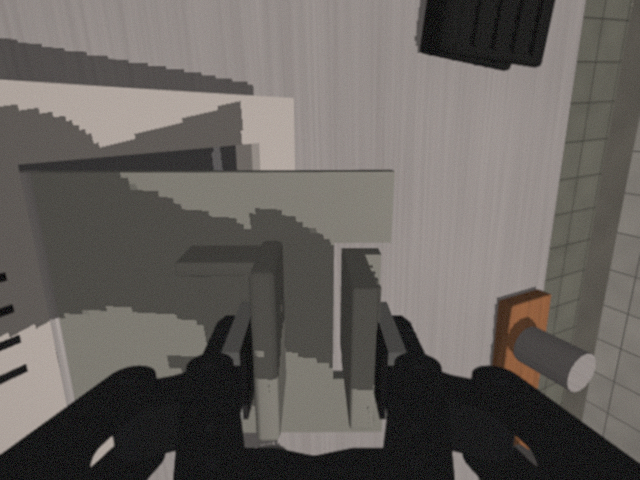

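View pics/s6.png

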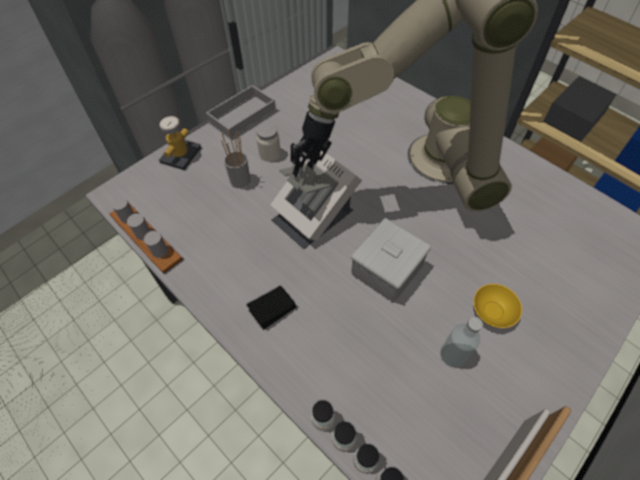

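Request:
{"api": "servo_tool", "payload": {
  "rows": [0.5, 0, 0, 0, 0, 0, 0, 0.65, 0, 0, 0, 0, 0, 0, 0.8, 0, 0, 0, 0, 0, 0, 0.9, 0, 0, 0, 0, 0, 0, 0.9, 0, 0, 0, 0, 0, 0, 0.9, 0, 0, 0, 0, 0, 0]
}}

```text
time_s: 7.08
position: [0.5228, -0.1453, 0.2019]
tool_rot: [[-0.039, 0.429, 0.903], [-0.999, -0.015, -0.036], [-0.001, -0.903, 0.429]]
ft_force: [-0.6, -0.2, -0.7]
grip_width: 0.0771
```

Run:
```python
from h import *
s=env.observe();print(s["time_s"],s["ft_force"],s["wrist_torque"],s["grip_width"])
im=env.get_image("wrist");cv2.imwrite("pics/w7.png",im[:,:,::-1])
```

```text
7.0833 [-0.5539 -0.1767 -0.7325] [0.041  0.1637 0.0192] 0.07710423391967446
```

View pics/w7.png

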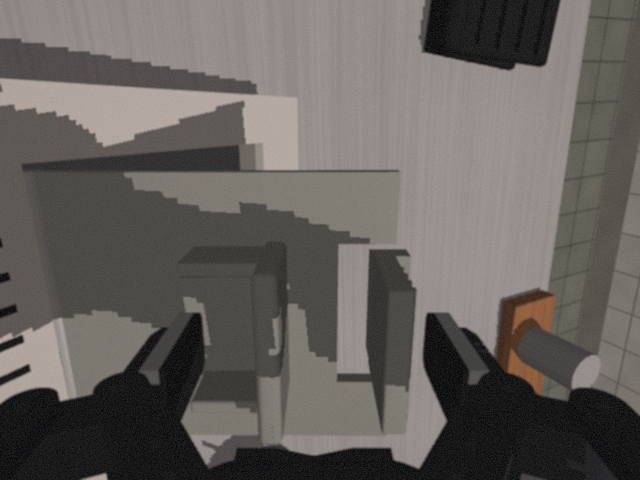

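Request:
{"api": "servo_tool", "payload": {
  "rows": [0.9, -0.0065, 0.0003, 0.0135, 0, 0, 0, 0.9, -0.0065, 0.0003, 0.0135, 0, 0, 0, 0.9, -0.0065, 0.0003, 0.0135, 0, 0, 0, 0.9, -0.0065, 0.0003, 0.0135, 0, 0, 0, 0.9, -0.0065, 0.0003, 0.0135, 0, 0, 0, 0.9, -0.0065, 0.0003, 0.0135, 0, 0, 0, 0.9, -0.0065, 0.0003, 0.0135, 0, 0, 0, 0.9, -0.0065, 0.0003, 0.0135, 0, 0, 0, 0.9, -0.0065, 0.0003, 0.0135, 0, 0, 0, 0.9, 0, 0, 0, 0, 0, 0]
}}

```text
time_s: 7.97
position: [0.4643, -0.143, 0.3264]
tool_rot: [[-0.039, 0.433, 0.901], [-0.999, -0.019, -0.035], [0.002, -0.901, 0.433]]
ft_force: [-0.7, -0.7, 1.1]
grip_width: 0.0765
```

Run:
```python
from h import *
s=env.observe();print(s["time_s"],s["ft_force"],s["qvel"])
im=env.get_image("wrist");cv2.imwrite("pics/w8.png",im[:,:,::-1])
im=env.get_image("scene");cv2.imwrite("pics/s8.png",im[:,:,::-1])
# cover angle from wrist: tab and rib edges predicted
m=env.camera_model("wrist");M=m["mount"]
def proj(X):
    T=s["tool_rot"].T@(X-s["position"]);c=M[:3,:3].T@(T-M[:3,3]);return cv2.projectPoints(c.reshape(1,1,3),np.zeros(3),np.zeros(3),m["camera_matrix"],np.array([m["k1"],0,0,0]))[0].ravel()
for deg in (45,55,60):
    x,y,z=frame(np.radians(deg));
    print(deg,[proj(H-a*x+.037*z+b*y) for a,b in((.086,-.03),(.086,.03),(.126,-.025),(.126,.025))])
```

```text
7.9667 [-0.6917 -0.6507  1.0812] [ 0.7161  2.1875  2.783   0.215  -3.9391 -0.0326]
45 [array([301.7351, 183.5285]), array([302.267 , 270.0953]), array([359.2534, 188.579 ]), array([356.8793, 258.4513])]
55 [array([294.9827, 187.5972]), array([295.9701, 278.6355]), array([358.9959, 194.7244]), array([356.4566, 269.699 ])]
60 [array([289.6126, 189.7232]), array([290.9745, 283.0813]), array([356.348 , 198.1072]), array([353.856 , 275.8562])]
```

View pics/w8.png

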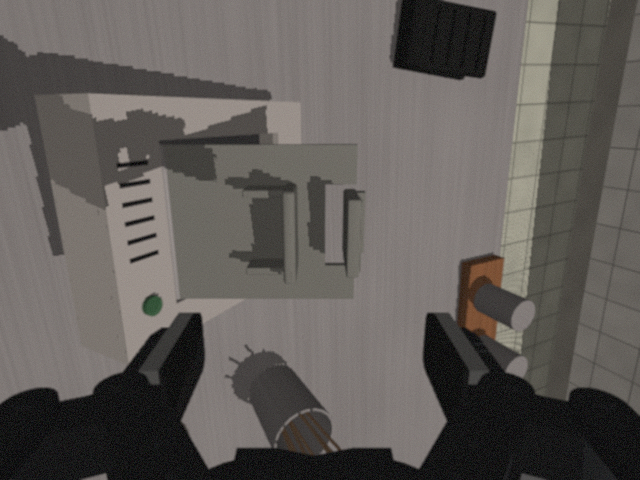

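View pics/s8.png

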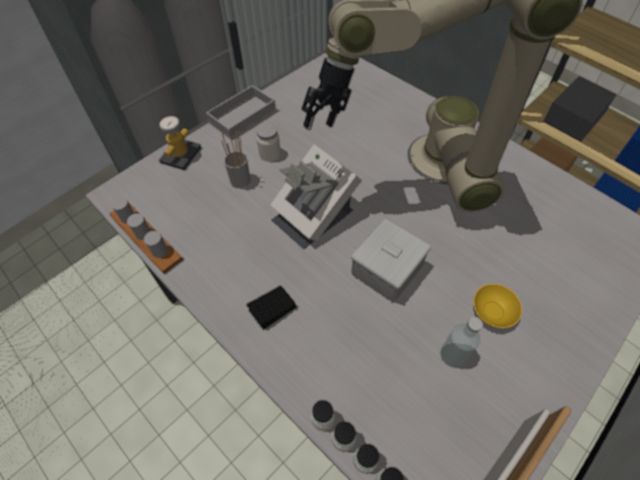

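Request:
{"api": "servo_tool", "payload": {
  "rows": [0.9, 0, 0, 0, 0, 0, 0, 0.9, 0, 0, 0, 0, 0, 0, 0.9, 0, 0, 0, 0, 0, 0]
}}

```text
time_s: 8.32
position: [0.4646, -0.1425, 0.3231]
tool_rot: [[-0.039, 0.429, 0.902], [-0.999, -0.015, -0.036], [-0.002, -0.903, 0.429]]
ft_force: [-0.1, 0.1, -0.2]
grip_width: 0.0769
```

Run:
```python
from h import *
a=cv2.imread("pics/w8.png").astype(int);b=env.get_image("wrist")[:,:,::-1].astype(int)
t=env.get_image("top")[:,:,::-1].astype(int);t0=cv2.imread("pics/top0.png").astype(int)
for n,(u,v) in dict(skew=(465,255),jar=(475,312),mitt=(311,187),bottle=(157,268),dish=(161,335)).items():
    print(n,np.abs(t-t0)[v-25:v+25,u-25:u+25].mean())
print(np.abs(a-b)[140:300,160:370].mean())
env.close_job()
```

```text
skew 2.8212
jar 2.7172
mitt 3.1326666666666667
bottle 2.7658666666666667
dish 2.985733333333333
7.253968253968254
the job is handed in; nothing more can be done
```

The battery cover is open at about 60° (1.05 rad) and stays there by itself. I handed the job in at about 8.4 s; no verdict is reported.

I pinched the tab against the rib with the cover still shut. The gripper measured 38.6 mm across them, which matches a fully pressed tab (39 mm). I then pivoted the cover about its hinge, let go and backed off.

Last checks:
- **Cover:** in the wrist picture after release, the rib and tab edges lie within about 3 px of where they should be at 60°.
- **Tab:** it looks sprung back to rest. I judged this from the picture and did not measure its travel.
- **Robot:** the force on the tool is about 0 N and nothing is touched. The wrist force readings I took stayed at or below about 11 N.
- **Bystanders:** all five loose things show only noise-level differences from the first top view, so they have not moved.
- **One weak check:** I compared two wrist pictures taken about 0.4 s apart to confirm the cover was still. The average difference over the cover was 7.3 grey levels, against about 3 in the bystander patches. The tool settled about 3 mm between the two pictures, which probably explains it, but I did not take a further picture to confirm.

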